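# Send a heat sink down the bench's gravity rail and lock it in

### The job

Hook the roller hanger with its heat sink onto the high end of the sloped rail, lower it gently until it rests on the rail before you let go, and let it roll down to the end stop on its own without pushing or guiding it. Once it has come to rest against the stop, swing the raised keeper bar fully down across the rail behind it, so that it cannot roll back. Leave the other things on the bench where they are.

Things in the scene. Friction and masses are not known exactly. Their poses are not given: they have to be found in the camera images.
- carrier_mid (a point): Loose steel roller hanger, about 0.35 kg, 158 mm tall, standing upright on the bench on the heat sink it carries. Point in its open throat, 71 mm above its underside: where the rail's axis runs once hung. z up, x along its row of rollers (along the rail when hung), y across. The throat (32 to 70 mm up) is open on the -y side: the rail enters there sideways, 10 mm low; then lower.
- carrier_sink (a point): Centre of the hanger's heat sink, finned aluminium, 80 (x) x 50 (y) x 32 mm, 16 mm above the hanger's underside. A side plate on the +y side only (y = 16 to 21 mm, 90 mm long in x, 26 to 111 mm up) joins it to the top bridge (x -48 to 48, y -17 to 21 mm, 105 to 111 mm up).
- carrier_axle (a point): Centre between the hanger's two flanged black rollers, 86 mm above its underside; they sit at x = -26 and +26 mm from here. Tread radius 9 mm and 16 mm wide between flanges 32 mm across; 24 mm wide over all. The treads run on top of the rail, the flanges straddle it. The hanger may hang either way round.
- carrier_tab (a point): Grip point on the hanger's upright grey tab, 140 mm above its underside, 69 mm above carrier_mid. The tab is 44 mm long in x, 10 mm thick in y, and rises from the bridge (111 mm up) to 158 mm. Pinch it from above across its thickness, so that on opening the fingers do not block it along the rail.
- rack: Fixed gravity rail on a base plate 440 x 165 x 8 mm (y -135 to +30 mm). Origin on the bench under the rail's middle; x level, downhill; z up. The rail: round steel bar 12 mm thick, 405 mm long, axis at y = 0, height 140 mm - 0.123 x (slope 7 degrees); a post 18 mm across carries its high end (x = -205 mm). Beside the rail it is clear, but for the keeper and its post at -y.
- rail_load (a point): Point on the rail's axis at its high end, x = -100 mm in the rack's frame, height 152 mm: bring carrier_mid here, entering sideways about 12 mm higher, then lower until it rests (held upright, the uphill roller touches first). Up to 50 mm either way along the rail is still the high end. The level direction from here to rail_home is downhill.
- rail_home (a point): Point on the rail's axis, x = 137 mm in the rack's frame, height 123 mm: carrier_mid is here when the hanger is home against the stop, an upright plate 70 mm wide, 180 mm high, with a rubber pad (face at x = 190 mm). Let go at the high end, the hanger rolls at once and takes 1 to 2 s.
- keeper (a joint): Angle of the keeper bar, rad: 0 = raised, 60 degrees above level, leaning towards the rail; 1.047 = fully down at its limit: level, lying across above the rail just behind the home hanger. Stiff hinge, stays where left; about 2 N pressing down 60 mm from the pivot moves it. It cannot go down fully while the hanger is short of the stop.
- keeper_pivot (a point): Pivot of the keeper: x = 81, y = -120, height 148 mm in the rack's frame; hinge axis level along the rack's x. Round steel bar 10 mm thick with a black ball 18 mm across at its tip, 160 mm from the pivot; it swings down from the pivot towards +y, over the rail. Press straight down with shut fingers 60 mm from the pivot (clear of the hanger) until it stops: bar's top then at 153 mm.
- tub: Bystander: clear plastic tub, 100 mm across the rim, 55 mm tall; origin at the centre of its underside. May stand to the left or right of the robot's front, on the side opposite the hanger. Leave alone.
- pan: Bystander: open steel pan 130 x 90 x 40 mm; origin at the centre of its underside. Leave alone.
- driver: Bystander: green-handled screwdriver lying flat between hanger and tub. Leave alone.
- spare: Bystander: loose copper heat sink 80 x 50 x 32 mm without hanger; origin at the centre of its underside. Leave alone.

How it is judged:
On the way, in this order (a step that is already met when the one before it is completed fails the run):
1. the hanger, still held, is seated on the high end of the rail (dropped from no more than about 10 mm) (y of carrier_mid in the frame of rack between -0.012 and 0.012 m and z of carrier_mid in the frame of rack above 0.12 m and x of carrier_mid in the frame of rack between -0.155 and -0.03 m and (z of carrier_mid in the frame of rack below 0.159 m or (x of carrier_mid in the frame of rack below -0.1 m and z of carrier_mid in the frame of rack below 0.163 m) or (x of carrier_mid in the frame of rack below -0.125 m and z of carrier_mid in the frame of rack below 0.167 m)) and contact force between any of the fingers, the arm and carrier above 0.5 N), for 0.05 s.
2. the hanger is let go on the high end of the rail (y of carrier_mid in the frame of rack between -0.012 and 0.012 m and z of carrier_mid in the frame of rack above 0.12 m and x of carrier_mid in the frame of rack between -0.155 and -0.03 m and (z of carrier_mid in the frame of rack below 0.159 m or (x of carrier_mid in the frame of rack below -0.1 m and z of carrier_mid in the frame of rack below 0.163 m) or (x of carrier_mid in the frame of rack below -0.125 m and z of carrier_mid in the frame of rack below 0.167 m)) and contact force between each of the fingers, the arm and carrier below 0.1 N), for 0.05 s.
3. the hanger has rolled home to the stop by itself, hanging on the rail at rest (distance between carrier_mid and rail_home below 0.01 m and contact force between carrier and rack above 0.5 N and angle between carrier_mid's own z axis and vertical below 0.25 rad and contact force between each of the fingers, the arm and carrier below 0.1 N and linear speed of carrier below 0.02 m/s), for 0.2 s.
At the end, for the whole second after the job is handed in: The hanger hangs at rest on the rail against the stop (carrier_mid within 10 mm of rail_home, tilted less than 0.25 rad, slower than 20 mm/s) and the keeper is down across the rail behind it (joint above 0.96 of 1.047 rad) and at rest (distance between carrier_mid and rail_home below 0.01 m and contact force between carrier and rack above 0.5 N and angle between carrier_mid's own z axis and vertical below 0.25 rad and value of joint keeper above 0.96 rad and velocity of joint keeper below 0.05 rad/s and linear speed of carrier below 0.02 m/s); the robot touches nothing.
It fails at once if the robot touches the hanger on the rail beyond its high end (pushing or guiding it) (y of carrier_mid in the frame of rack between -0.012 and 0.012 m and z of carrier_mid in the frame of rack between 0.12 and 0.155 m and x of carrier_mid in the frame of rack between -0.02 and 0.16 m and contact force between any of the fingers, the arm and carrier above 0.5 N).
It fails at once if the clear tub is moved more than 30 mm (distance of tub from where it was at the start of the episode above 0.03 m).
It fails at once if the steel pan is moved more than 30 mm (distance of pan from where it was at the start of the episode above 0.03 m).
It fails at once if the screwdriver is moved more than 30 mm (distance of driver from where it was at the start of the episode above 0.03 m).
It fails at once if the loose copper heat sink is moved more than 30 mm (distance of spare from where it was at the start of the episode above 0.03 m).
It also fails if it takes over 48 s, if anything falls off the work surface, if the arm or the gripper's body presses on something with over 40 N, if the wrist force passes 120 N, or if a joint passes its speed limit or range.

### The arm

A 7-joint arm with a two-finger parallel gripper is mounted at the origin on the work surface. World frame = base frame: x ahead of the robot, y to its left, z up, the work surface at z = 0. Lengths are in m, angles in rad, forces in N, time in s.
With the tool pointing down it reaches from about 0.425 to 0.95 m from the base axis. Payload 4.7 kg.
Tool frame: the origin (TCP) lies on the centre line of the jaws, within the pads' length; the fingertips stand robot.nose_length ahead of it and the grasp point (between the pads) lies 8 mm behind it (robot.nose_length is the distance from the TCP to the fingertips, in m); z points along the fingers, x is the direction in which the jaws open and shut, and the axes are right-handed (so a half turn about z gives the same grasp; the last joint's range is limited). The gripper opens to 85 mm and grips with 20 to 120 N. Pads are 22 mm wide; open, the fingers measure 114 mm over their backs; the gripper's body (76 mm by 85 mm) begins 54 mm behind the grasp point. The pads swing forward as they close: fully open they stand 13 mm farther back than shut.
Start: joints at [1.285, 0.469, -0.049, 1.532, 0.024, 1.141, -0.082], TCP at [0.171, -0.653, 0.242] pointing down, gripper open.
Joint ranges: [-2.59, 2.59], [-0.33, 1.99], [-1.39, 1.29], [0.1, 2.45], [-1.04, 4.18], [0.21, 1.99], [-2.66, 2.66]. Speed limits (rad/s): [2.57, 2.57, 3.14, 3.14, 3.14, 3.14, 3.14].

### API

Orientations are given as [roll, pitch, yaw] about the fixed x, y, z axes, in that order (R = Rz(yaw) Ry(pitch) Rx(roll)).
In Python, from plant import robot gives the robot as it stands. Calls block until the motion is done:
- robot.goto(position, orientation): joint-space move of the TCP to a pose.
- robot.move_straight(position, vel=0.15, attitude=None, contact_N=None): straight line of the TCP; attitude=None keeps the orientation; vel is the mean speed in m/s. With contact_N (N) it stops when the force on the tool has changed by that much, and returns True; else False.
- robot.move_joints(angles): joint-space move.
- robot.grip(opening, strength=None): opening from 0.0 (shut) to 1.0 (fully open); strength is the grip in N (None keeps the last); returns when the fingers have stopped.
- robot.sleep(seconds).
- robot.inverse_kinematics(position, orientation): joint angles nearest the present ones, or None.
- robot.sense(): the state.
- robot.grab_frame(name): name is "scene" or "top" or "wrist"; returns a dict with "image" (480x640x3 uint8, red, green, blue), "range_z" (480x640 float32, m along the optical axis (not along the pixel's ray), 0 where there is no reading), "fx", "fy", "cx", "cy" (pixels), "R" (3x3) and "t" (3): a world point X has camera coordinates R X + t. Camera axes: x right, y down, z forward; pixel columns grow to the right and rows downward; lengths in m; the calibration is good to about 2 mm. A picture is of the moment at which its call begins.
A pose or a line that the arm cannot do raises robot.IKError and nothing moves.
- robot.close_job(): hands the job in, once; it reports no verdict.
The state is a dict: "t": time; "joint_pos": joint angles; "joint_velocities": joint speeds; "effort": joint torques, N m; "tcp_pos": TCP position; "tcp_rot": TCP orientation; "wrist_force": force on the tool from outside, world axes, zero at the start; "torque": the same for the moment, N m; "opening": opening from 0.0 (shut) to 1.0 (fully open).
Only numpy, scipy, OpenCV 4.12 (cv2) and the standard library are available. Lean on these libraries where they do the work, as an engineer would, in place of code of your own. Each camera call takes 0.05 s, during which the arm holds its last target.

## Working session

There is one attempt and no reset: what is moved stays moved. The work goes in short steps, each a Python script; the robot and the scene stay as the last script left them, time stands still between calls to the robot, and variables do not carry over. Pictures are saved under pics/ and viewed, and the job is handed in when it is done.

```bash
ls; mkdir -p pics
python3 - <<'E'
from plant import robot
import cv2,numpy as np
s=robot.sense();print(s['t'],s['tcp_pos'],s['tcp_rot'],s['opening'],robot.nose_length)
for n in ["scene","top","wrist"]:
    f=robot.grab_frame(n);cv2.imwrite(f'pics/{n}0.png',f['image'][:,:,::-1]);np.savez(f'{n}0.npz',**f)
    R=f['R'];print(n,f['fx'],f['cx'],f['cy'],-R.T@f['t'],R[2],(f['range_z']>0).mean())
E
```

```text
pics
0.0 [ 0.1713055  -0.65234687  0.24127455] [ 3.14151491e+00  1.88807133e-03 -1.31396370e+00] 1.0038440813054728 0.011
scene 493.04866368961336 315.1613803339269 239.88773892539672 [1.34398171 0.48606944 0.70235569] [-0.72066797 -0.44019477 -0.53559895] 0.9960546875
top 446.705857220874 314.72661656287386 235.9105138011366 [ 0.44600131 -0.02153016  1.16918401] [ 0.10007522  0.01525038 -0.99486299] 0.9959635416666667
wrist 398.9812199320355 317.7959219013739 239.99420164634378 [ 0.24006004 -0.63442038  0.3731101 ] [-0.27041235 -0.06870771 -0.96028975] 0.996064453125
```

View pics/scene0.png

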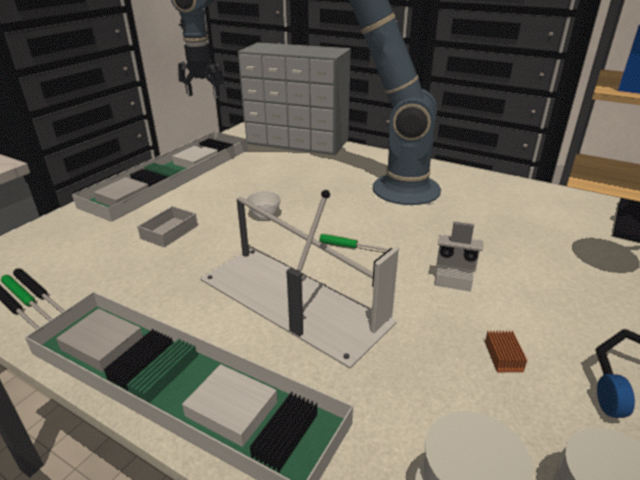

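View pics/top0.png

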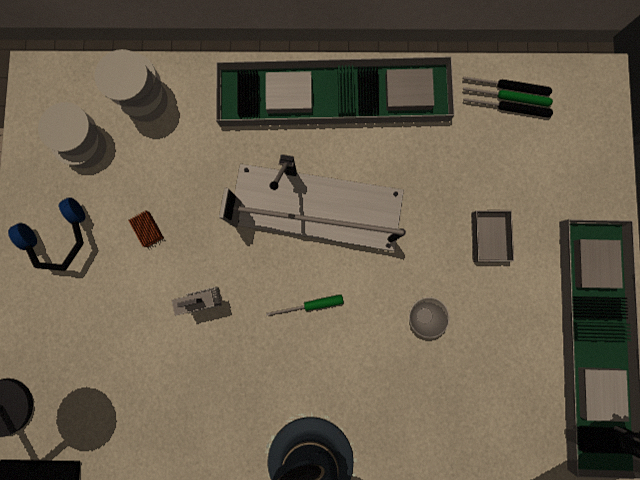

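View pics/wrist0.png

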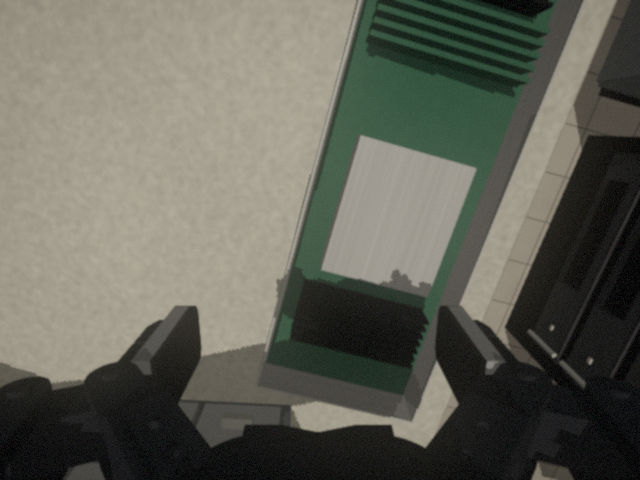

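The scene view shows the rack with its stop near (388,285), the high post near (242,225), the keeper tip at (326,194), and the hanger at (460,255) with its rollers and open side facing the camera. In the top view the hanger is at (200,300), the rail runs from (402,235) (high end) to (232,208) (stop), and the tub is at (430,318). Next I'll measure by depth back-projection from both views.

```bash
cat > h.py <<'E'
import numpy as np,cv2
def cloud(f):
    z=f['range_z'].astype(float);v,u=np.mgrid[:480,:640]
    c=np.stack([(u-f['cx'])/f['fx']*z,(v-f['cy'])/f['fy']*z,z],-1)
    P=(c-f['t'])@f['R'];P[z==0]=np.nan
    return P
def proj(f,X):
    c=np.asarray(X)@f['R'].T+f['t'];return np.stack([f['fx']*c[...,0]/c[...,2]+f['cx'],f['fy']*c[...,1]/c[...,2]+f['cy']],-1)
def crop(img,x0,y0,w,h,s,name):
    cv2.imwrite(name,cv2.resize(img[y0:y0+h,x0:x0+w,::-1],None,fx=s,fy=s,interpolation=cv2.INTER_NEAREST))
E
python3 - <<'E'
from h import *
T=dict(np.load('top0.npz'));S=dict(np.load('scene0.npz'))
crop(T['image'],160,270,80,60,8,'pics/ct.png');crop(S['image'],420,210,80,90,6,'pics/cs.png')
for n,f,box in [('top',T,(160,270,240,330)),('scene',S,(425,215,495,295))]:
    P=cloud(f);x0,y0,x1,y1=box;Q=P[y0:y1,x0:x1].reshape(-1,3)
    for lo,hi in [(.02,.04),(.06,.1),(.1,.115),(.115,.15),(.15,.17)]:
        q=Q[(Q[:,2]>lo)&(Q[:,2]<hi)]
        if len(q)>5: print(n,lo,hi,len(q),q.mean(0).round(4),cv2.minAreaRect(q[:,:2].astype('f4')), np.percentile(q[:,2],[10,50,90]).round(4))
    # rack
P=cloud(T);Q=P[150:270,200:420].reshape(-1,3)
for lo,hi in [(.004,.02),(.1,.12),(.12,.14),(.14,.165),(.168,.19),(.19,.3)]:
    q=Q[(Q[:,2]>lo)&(Q[:,2]<hi)]
    if len(q)>3: print('rack',lo,hi,len(q),q.mean(0).round(4),cv2.minAreaRect(q[:,:2].astype('f4')))
E
```

```text
top 0.02 0.04 92 [0.4017 0.2716 0.0313] ((0.3965701460838318, 0.2790534496307373), (0.04976074397563934, 0.08345537632703781), 14.832216262817383) [0.0261 0.0317 0.0354]
top 0.06 0.1 9 [0.384  0.2458 0.0805] ((0.37465763092041016, 0.2745365798473358), (0.004634469747543335, 0.08862603455781937), 17.391925811767578) [0.0695 0.084  0.0897]
top 0.1 0.115 526 [0.3927 0.2774 0.1115] ((0.39255663752555847, 0.2804371118545532), (0.03789910674095154, 0.09617173671722412), 14.134073257446289) [0.1089 0.1117 0.1137]
top 0.115 0.15 49 [0.3931 0.2751 0.1245] ((0.3919847309589386, 0.28280121088027954), (0.03578900918364525, 0.0857190489768982), 13.512974739074707) [0.1152 0.1161 0.1425]
top 0.15 0.17 92 [0.3947 0.2799 0.1584] ((0.39454007148742676, 0.2807380259037018), (0.009878972545266151, 0.044207293540239334), 13.621036529541016) [0.1557 0.1587 0.1607]
scene 0.02 0.04 666 [0.3995 0.284  0.0315] ((0.39786621928215027, 0.2832072973251343), (0.051874447613954544, 0.08976030349731445), 14.319137573242188) [0.0246 0.0321 0.0357]
scene 0.06 0.1 414 [0.3948 0.2819 0.083 ] ((0.39047399163246155, 0.28
[... 827 characters left out ...]
70412015914917, -0.004239320755004883), (0.41078540682792664, 0.1601857841014862), 84.99188995361328)
rack 0.12 0.14 385 [0.6061 0.1156 0.1311] ((0.6461778879165649, -0.004403591156005859), (0.4129320979118347, 0.15736304223537445), 85.03312683105469)
rack 0.14 0.165 685 [ 0.613  -0.0098  0.1537] ((0.6490530967712402, -0.0074670761823654175), (0.4181147515773773, 0.16362221539020538), 85.06629943847656)
rack 0.168 0.19 320 [0.6108 0.1129 0.1767] ((0.6379595994949341, -0.0017989873886108398), (0.415863960981369, 0.1367872655391693), 85.56494140625)
rack 0.19 0.3 139 [0.6567 0.0726 0.2589] ((0.6652743816375732, 0.07404791563749313), (0.01638420671224594, 0.07257243990898132), 84.5294189453125)
```

View pics/ct.png

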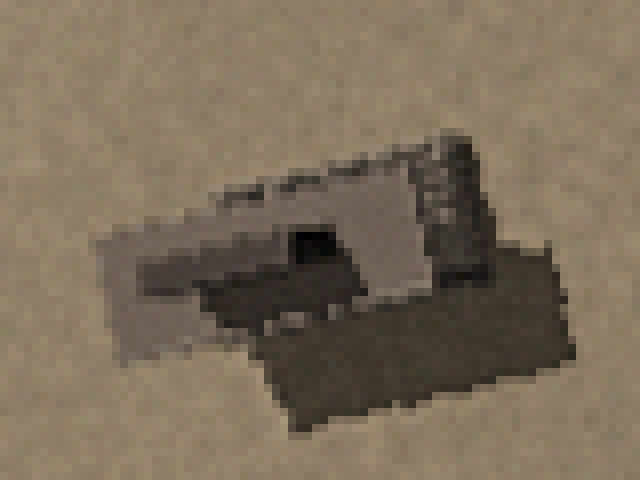

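View pics/cs.png

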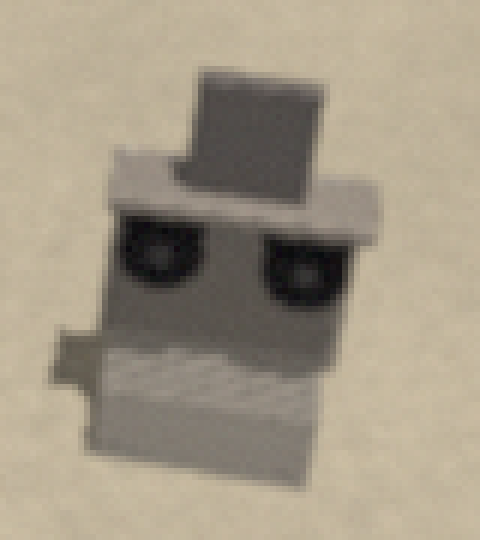

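The top crop shows the tab as a thin block, its top centre near (188,303) in the full frame. The scene crop shows both rollers and the open throat facing +x. The tab measures 10x44 mm at 0.158 m height, as it must. Now the rail.

Run:
```python
from h import *
T=dict(np.load('top0.npz'));S=dict(np.load('scene0.npz'))
crop(T['image'],210,145,210,115,3.8,'pics/rt.png');crop(S['image'],190,170,220,200,3.5,'pics/rs.png')
for n,f,b in [('top',T,(150,270,200,420)),('scene',S,(180,370,195,405))]:
    P=cloud(f);Q=P[b[0]:b[1],b[2]:b[3]].reshape(-1,3)
    Q=Q[np.isfinite(Q[:,0])]
    # base plate
    q=Q[(Q[:,2]>.005)&(Q[:,2]<.0105)&(Q[:,0]>.56)&(Q[:,0]<.8)&(abs(Q[:,1])<.26)]
    print(n,'plate',len(q),cv2.minAreaRect(q[:,:2].astype('f4')))
    q=Q[(Q[:,2]>.165)&(Q[:,2]<.19)&(Q[:,1]>.15)]
    print(n,'stop',len(q),q.mean(0),cv2.minAreaRect(q[:,:2].astype('f4')))
    q=Q[(Q[:,2]>.11)&(Q[:,2]<.18)&(Q[:,1]<.15)&(Q[:,0]<.66)&(Q[:,0]>.56)]
    # RANSAC 3D line
    rng=np.random.default_rng(0);best=0
    for _ in range(2000):
        a,c=q[rng.choice(len(q),2,False)];d=c-a;L=np.linalg.norm(d)
        if L<.1: continue
        d/=L;dist=np.linalg.norm(np.cross(q-a,d),axis=1);m=dist<.006
        if m.sum()>best:best=m.sum();bm=m
    r=q[bm];c=r.mean(0);d=np.linalg.svd(r-c)[2][0];d*=np.sign(d[1])
    t=(r-c)@d
    print(n,'rail',best,c.round(4),d.round(4),'slope',d[2]/np.hypot(*d[:2]),'ends',(c+d*t.min()).round(4),(c+d*t.max()).round(4),'yaw',np.degrees(np.arctan2(d[1],d[0])))
    q=Q[(Q[:,2]>.2)&(Q[:,2]<.32)&(abs(Q[:,0]-.68)<.1)&(abs(Q[:,1]-.07)<.05)];print(n,'keeper hi',len(q),q[q[:,2]>.26].mean(0) if (q[:,2]>.26).any() else 0,q[:,2].max())
```

```text
top plate 6635 ((0.6767370104789734, 0.00260847806930542), (0.23389768600463867, 0.5156823396682739), 0.4463711380958557)
top stop 249 [0.61848367 0.19679242 0.17802164] ((0.6196920871734619, 0.19769001007080078), (0.01710647903382778, 0.06961167603731155), 81.29399871826172)
top rail 674 [ 0.5858 -0.0218  0.1485] [ 0.1444  0.9818 -0.1235] slope -0.12443500920037037 ends [ 0.5587 -0.2062  0.1717] [0.611  0.1498 0.1269] yaw 81.63357398214565
top keeper hi 129 [0.63971972 0.07550662 0.28569303] 0.29621446977299726
scene plate 6944 ((0.6775978207588196, 0.0078926682472229), (0.48205286264419556, 0.23513726890087128), 89.99308776855469)
scene stop 314 [0.62363863 0.20106377 0.17637626] ((0.6194688081741333, 0.19819530844688416), (0.018316615372896194, 0.07057004421949387), 81.33406066894531)
scene rail 667 [ 0.5891 -0.013   0.1468] [ 0.1481  0.9819 -0.1179] slope -0.11872513350852404 ends [ 0.5603 -0.2039  0.1697] [0.6138 0.1503 0.1272] yaw 81.42037992960715
scene keeper hi 345 [0.64459687 0.07847632 0.27951231] 0.2955330249300314
```

View pics/rt.png

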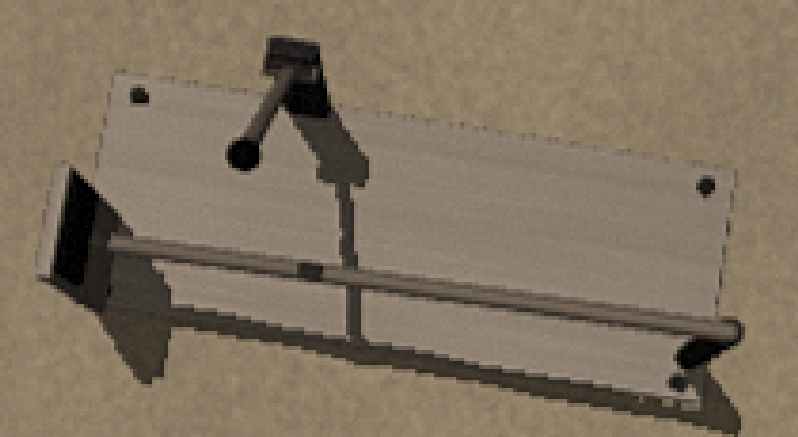

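View pics/rs.png

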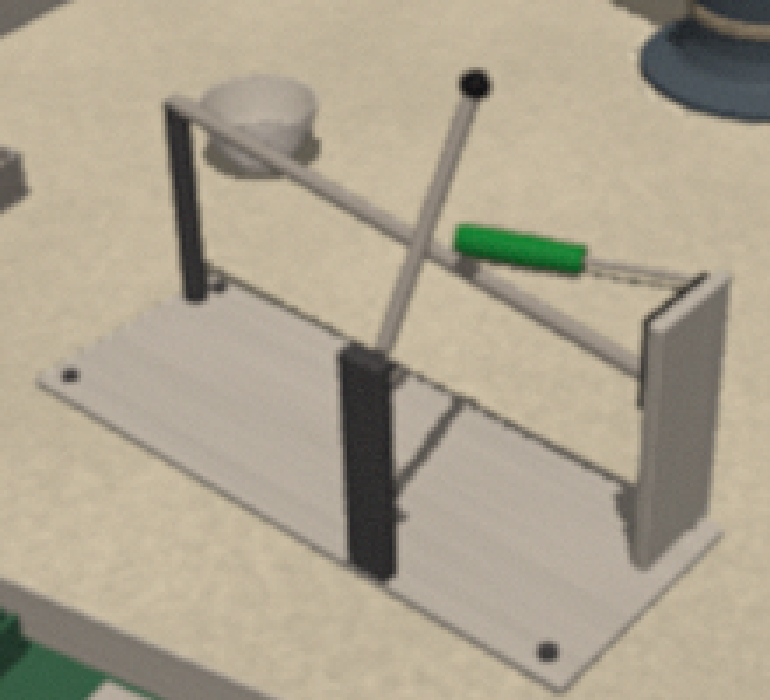

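The rail fits at yaw about 81.5° and slope 0.12, so rack +x is roughly world +y with the high end at -y. I'll refine its axis with a known-radius cylinder fit over both views and check it against the stop.

Run:
```python
from h import *
from scipy.optimize import least_squares
T=dict(np.load('top0.npz'));S=dict(np.load('scene0.npz'))
def pts(f,b):
    P=cloud(f);Q=P[b[0]:b[1],b[2]:b[3]].reshape(-1,3);Q=Q[np.isfinite(Q[:,0])]
    c=np.array([.5858,-.0218,.1425]);d=np.array([.1444,.9818,-.1235]);d/=np.linalg.norm(d)
    t=(Q-c)@d;m=(np.linalg.norm(np.cross(Q-c,d),axis=1)<.014)&(t>-.165)&(t<.165)&(abs(t-.13)>.03)
    return Q[m]
A=pts(T,(150,270,200,420));B=pts(S,(180,370,195,405))
def fit(q):
    def r(p):
        a=np.array([p[0],0,p[1]]);d=np.array([p[2],1,p[3]]);d/=np.linalg.norm(d)
        return np.linalg.norm(np.cross(q-a,d),axis=1)-.006
    s=least_squares(r,[.589,.14,.147,-.122],loss='soft_l1',f_scale=.001);return s.x,np.std(s.fun)
for n,q in [('top',A),('scene',B),('both',np.r_[A,B])]:
    p,e=fit(q);print(n,len(q),p.round(4),e, 'yaw',90-np.degrees(np.arctan(p[2])),'slope',p[3]/np.hypot(1,p[2]))
# origin: along-rail from stop centre & height
p,_=fit(np.r_[A,B]);u=np.array([p[2],1.])/np.hypot(1,p[2])
for n,f in (('top',T),('scene',S)):
    P=cloud(f).reshape(-1,3);q=P[(P[:,2]>.165)&(P[:,2]<.2)&(P[:,1]>.17)&(P[:,1]<.24)&(P[:,0]>.56)&(P[:,0]<.68)]
    s=(q[:,:2]-[p[0],0])@u;l=(q[:,:2]-[p[0],0])@[-u[1],u[0]];print(n,'stop s',np.percentile(s,[2,50,98]),'lat',np.percentile(l,[2,50,98]),'z',np.median(q[:,2]))
# height 140 at x=0 -> y
k=np.hypot(1,p[2]);s0=(.140-p[1])/p[3]*k;print('s of origin by height',s0)
```

```text
top 610 [ 0.5896  0.141   0.1532 -0.1265] 0.0014657965897082142 yaw 81.29129629716215 slope -0.12505278428905503
scene 545 [ 0.5875  0.1419  0.1538 -0.1241] 0.001278868442948889 yaw 81.25489366244474 slope -0.12266205857810188
both 1155 [ 0.5886  0.1414  0.154  -0.1256] 0.0014894121670153695 yaw 81.24754199579655 slope -0.12416123634555319
top stop s [0.19188797 0.19889341 0.20798757] lat [-0.03379737  0.00020124  0.03261491] z 0.17885364227929992
scene stop s [0.19359283 0.20632347 0.20930684] lat [-0.03438948 -0.00515648  0.03166265] z 0.17873592923052412
s of origin by height 0.010983955206875303
```

Both views agree within 2 mm (yaw 81.25°, slope 0.124), and the stop is at s≈0.192 along the rail, as expected. Now I'll grasp the tab.

Run:
```python
from plant import robot
import numpy as np
pi=np.pi
for a in (13.6,193.6-360): 
    for p in ([.3945,.2808,.25],[.3945,.2808,.132]):
        q=robot.inverse_kinematics(p,[pi,0,np.radians(a)]);print(a,None if q is None else np.round(q,2))
for a in (-8.75,171.25):
    for p in ([.49,-.1,.26],[.573,-.113,.23]):
        q=robot.inverse_kinematics(p,[pi,0,np.radians(a)]);print(a,None if q is None else np.round(q,2))
```

```text
13.6 [ 0.33  0.43 -1.31  1.92  0.45  1.15 -0.91]
13.6 [ 0.19  0.58 -1.17  2.04  0.66  0.96 -1.1 ]
-166.4 [ 0.25  0.35 -1.16  1.92  0.36  1.11  2.32]
-166.4 [ 0.19  0.58 -1.17  2.04  0.66  0.96  2.05]
-8.75 [ 0.68  0.23 -0.65  1.89  0.15  1.08 -0.19]
-8.75 [ 0.61  0.4  -0.64  1.74  0.27  1.08 -0.27]
171.25 None
171.25 [-0.66  0.53  1.12  1.81 -0.53  1.13 -2.66]
```

Run:
```python
from plant import robot
from h import *
pi=np.pi
robot.goto([.40,-.30,.38],[pi,0,-.6]);print(robot.sense()['t'])
robot.goto([.3945,.2808,.26],[pi,0,np.radians(13.6)]);s=robot.sense();print(s['t'],s['tcp_pos'],s['tcp_rot'])
f=robot.grab_frame('wrist');cv2.imwrite('pics/w1.png',f['image'][:,:,::-1])
P=cloud(f).reshape(-1,3)
for lo,hi in((.15,.168),(.105,.115)):
    q=P[(P[:,2]>lo)&(P[:,2]<hi)&(np.hypot(P[:,0]-.3945,P[:,1]-.2808)<.06)];print(len(q),cv2.minAreaRect(q[:,:2].astype('f4')),np.median(q[:,2]))
```

```text
1.775
3.9 [0.39543799 0.27981763 0.25991279] [ 3.14100608e+00 -7.49180535e-05  2.34850575e-01]
1157 ((0.39444342255592346, 0.28035032749176025), (0.00985163077712059, 0.044541843235492706), 13.65113639831543) 0.15793793084102264
5394 ((0.3925914466381073, 0.2799728512763977), (0.03802483528852463, 0.09623180329799652), 14.174633979797363) 0.11099143702728621
```

View pics/w1.png

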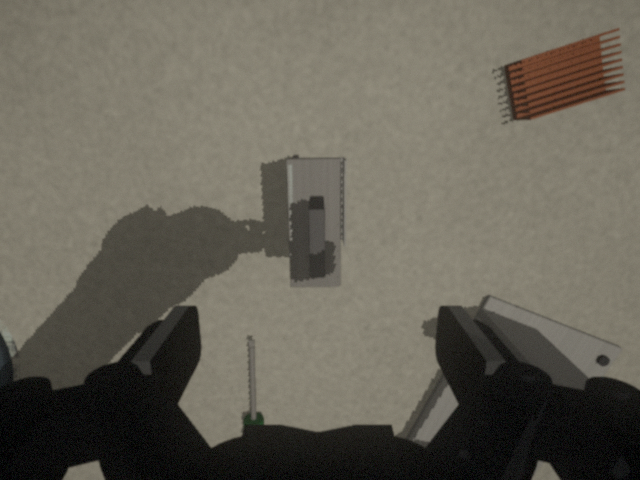

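The wrist view shows the tab at (317,235), aligned between the open fingers. It measures (0.3944, 0.2804), top 0.158, which agrees with the other cameras. Now I'll descend, grip and lift.

Run:
```python
from plant import robot
from h import *
pi=np.pi
att=[pi,0,np.radians(13.8)]
c=robot.move_straight([.3944,.2804,.132],vel=.15,attitude=att,contact_N=6);s=robot.sense();print(c,s['t'],s['tcp_pos'])
robot.grip(0.0,strength=60);s=robot.sense();print(s['t'],s['opening'],s['tcp_pos'],s['wrist_force'])
robot.move_straight([.3944,.2804,.27],vel=.15);s=robot.sense();print(s['t'],s['opening'],s['tcp_pos'],s['wrist_force'])
```

```text
False 4.95 [0.39478421 0.28101329 0.13276337]
5.625 0.10676086940433774 [0.3946375  0.2806386  0.13220547] [ 0.0764301  -0.4991428   0.97530899]
6.6917 0.1078471245523485 [0.39394858 0.27966804 0.2689872 ] [ 0.40111301 -0.0666267  -3.67210215]
```

Run:
```python
from plant import robot
from h import *
pi=np.pi
u=np.array([.1522,.9884]);n=np.array([-u[1],u[0]])
L=np.array([.5886,0])-.105*u
a=[pi,0,np.radians(-8.75)]
robot.move_straight([*(L+.085*n),.2344],vel=.22,attitude=a)
s=robot.sense();print(s['t'],s['opening'],s['tcp_pos'],s['tcp_rot'],s['wrist_force'])
for k in('scene','top','wrist'):
    f=robot.grab_frame(k);np.savez(k+'1.npz',**f);cv2.imwrite(f'pics/{k}1.png',f['image'][:,:,::-1])
f=dict(np.load('scene1.npz'));uv=proj(f,np.array([*(L+.085*n),.173]));print(uv)
x,y=(uv-[75,60]).astype(int);crop(f['image'],x,y,150,110,5,'pics/s1c.png')
```

```text
8.5917 0.10955163457364037 [ 0.48853201 -0.08944382  0.23462426] [-3.14138815e+00 -1.90440580e-04 -1.50336855e-01] [ 0.03805956  0.19183283 -3.93738784]
[294.80733991 195.24299246]
```

View pics/s1c.png

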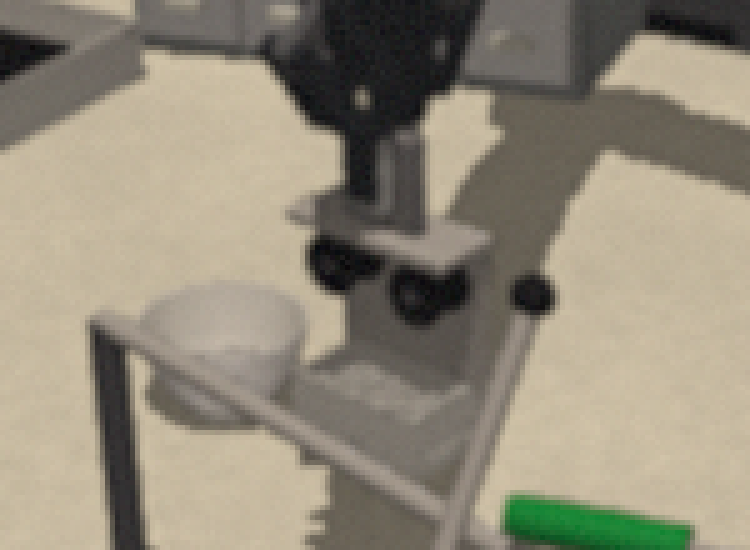

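View pics/top1.png

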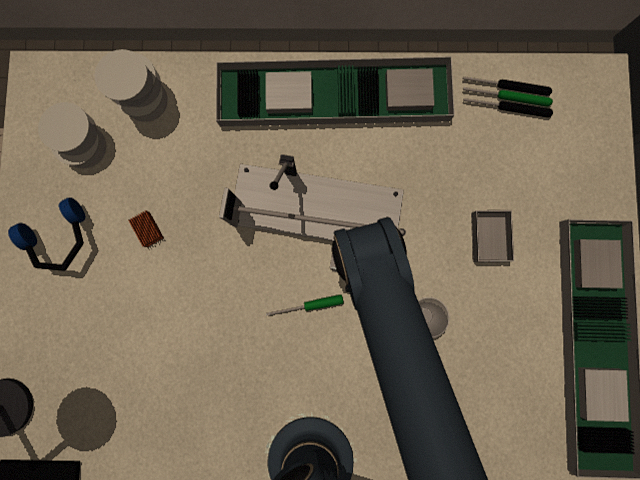

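View pics/wrist1.png

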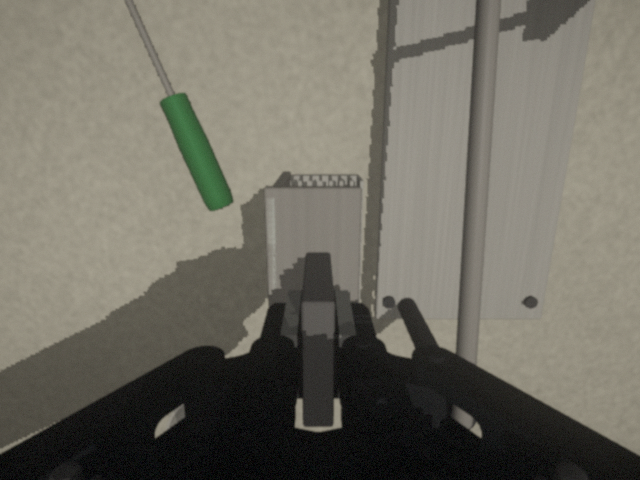

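The wrist view shows the tab at (317,330), the bridge at (315,240), and the rail running from (487,0) to (465,350), all in one image. I'll measure the lateral gap, heights and relative yaw from it.

```bash
cat > m.py <<'E'
from h import *
from scipy.optimize import least_squares
u=np.array([.1522,.9884]);n=np.array([-u[1],u[0]]);O=np.array([.5886,0])
def meas(f,zb,lat0):
    """s,lat coordinates: bridge rect and rail axis in the wrist view"""
    P=cloud(f).reshape(-1,3);P=P[np.isfinite(P[:,0])]
    s=(P[:,:2]-O)@u;l=(P[:,:2]-O)@n
    m=(abs(l-lat0)<.035)&(abs(P[:,2]-zb)<.008)&(abs(s+.105)<.07)
    q=np.c_[s,l,P[:,2]][m];print('bridge',m.sum(),np.percentile(q[:,0],[1,99]).round(4),'lat',np.percentile(q[:,1],[2,98]).round(4),'z',np.median(q[:,2]).round(4))
    A=np.c_[q[:,:2]-q[:,:2].mean(0),np.ones(len(q))];print(' tilt ds,dl',np.linalg.lstsq(A,q[:,2],rcond=None)[0][:2].round(3),cv2.minAreaRect(q[:,:2].astype('f4')))
    m=(abs(l)<.014)&(P[:,2]>.11)&(P[:,2]<.175)&(s>-.2)&(s<.15);r=np.c_[s,l,P[:,2]][m]
    def res(p):
        a=np.array([-.105,p[0],p[1]]);d=np.array([1,p[2],p[3]]);d/=np.linalg.norm(d)
        return np.linalg.norm(np.cross(r-a,d),axis=1)-.006
    p=least_squares(res,[0,.1545,0,-.124],loss='soft_l1',f_scale=.001);print('rail at s=-.105: lat,z,yaw,slope',len(r),p.x.round(4))
    return q,P,s,l
E
python3 - <<'E'
from m import *
f=dict(np.load('wrist1.npz'));q,P,s,l=meas(f,.2344-.021,.083)
m=(abs(l-.085)<.02)&(P[:,2]>.2344+.018)&(P[:,2]<.275)&(abs(s+.105)<.04);print('tab top',m.sum(),np.percentile(l[m],[5,50,95]).round(4),np.percentile(s[m],[2,98]).round(4),np.median(P[m,2]))
E
```

```text
bridge 9345 [-0.1029 -0.0561] lat [0.069  0.1055] z 0.2134
 tilt ds,dl [-0.01   0.001] ((-0.10400575399398804, 0.08725123852491379), (0.09635529667139053, 0.038057759404182434), 0.08662357181310654)
rail at s=-.105: lat,z,yaw,slope 8649 [-0.0016  0.1531  0.0027 -0.1223]
tab top 8469 [0.0716 0.0852 0.0987] [-0.1232 -0.0821] 0.26077853745944996
```

Hanger-to-rail offset in the same view is 87 mm, it is parallel within 0.2°, and it sits 20 mm above the axis, which clears for entry. Moving in.

Run:
```python
from plant import robot
from m import *
L=O-.105*u-.0016*n
c=robot.move_straight([*L,.2334],vel=.1,contact_N=4)
s=robot.sense();print(c,s['t'],s['opening'],s['tcp_pos'],s['wrist_force'],'lat',(s['tcp_pos'][:2]-O)@n)
f=robot.grab_frame('wrist');np.savez('wrist2.npz',**f);cv2.imwrite('pics/w2.png',f['image'][:,:,::-1])
meas(f,.2334-.021,0)
f=robot.grab_frame('scene');np.savez('scene2.npz',**f)
crop(f['image'],220,130,150,110,5,'pics/s2c.png')
```

```text
False 9.7583 0.11136436956381944 [ 0.5736042  -0.10380883  0.23324636] [ 0.36885932  0.07868553 -3.19643479] lat -0.0009778541678756806
bridge 9362 [-0.1037 -0.0569] lat [-0.0172  0.0193] z 0.2121
 tilt ds,dl [-0.012 -0.001] ((-0.10493673384189606, 0.0010107159614562988), (0.09645827859640121, 0.03814682364463806), 0.14194250106811523)
rail at s=-.105: lat,z,yaw,slope 4319 [-0.0015  0.1529  0.0021 -0.1202]
```

View pics/s2c.png

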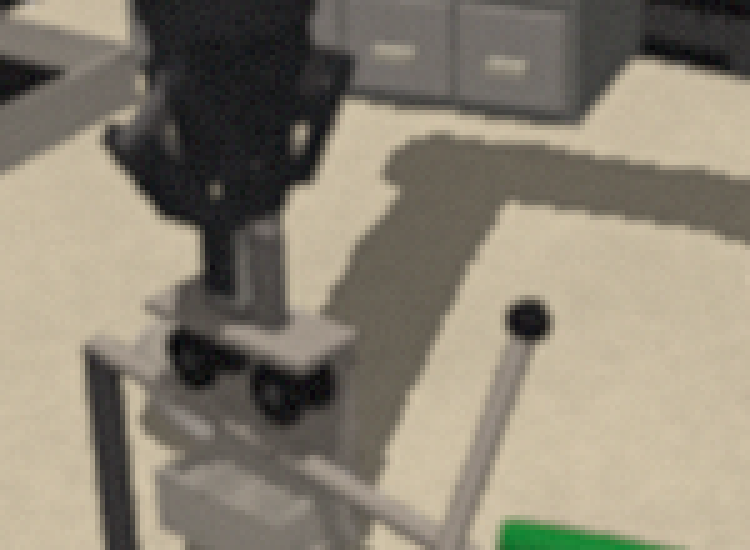

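View pics/w2.png

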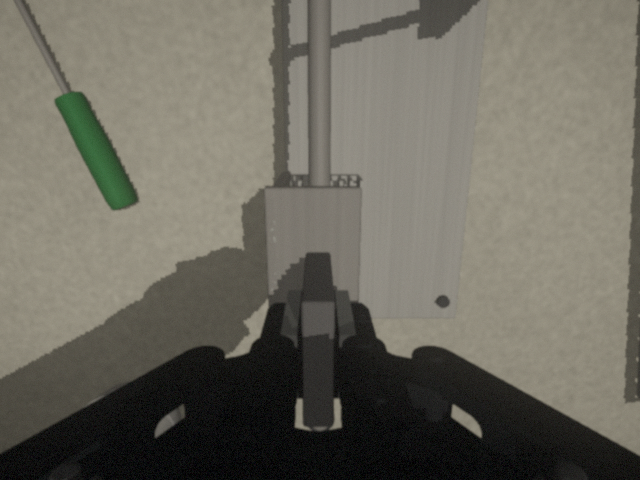

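The wrist view shows the rail (319,90) entering centred under the bridge (315,240), 0.5 mm off sideways. The scene crop shows the rail running through the throat. Now I'll lower until contact.

Run:
```python
from plant import robot
from m import *
L=O-.105*u-.0021*n
c=robot.move_straight([*L,.210],vel=.03,contact_N=2.5)
s=robot.sense();print(c,s['t'],s['opening'],s['tcp_pos'],s['wrist_force'])
f=robot.grab_frame('wrist');np.savez('wrist3.npz',**f);cv2.imwrite('pics/w3.png',f['image'][:,:,::-1])
meas(f,s['tcp_pos'][2]-.021,0)
f=robot.grab_frame('scene');np.savez('scene3.npz',**f)
crop(f['image'],220,140,120,90,6,'pics/s3c.png');print(robot.sense()['wrist_force'])
```

```text
True 10.425 0.10586909597894707 [ 0.5744839  -0.10375482  0.21703174] [-0.11785967  1.38471705  3.51307053]
bridge 9271 [-0.1036 -0.0568] lat [-0.018   0.0185] z 0.1958
 tilt ds,dl [-0.007  0.001] ((-0.10468801110982895, 0.00015046074986457825), (0.09621735662221909, 0.038178686052560806), 0.2277253121137619)
rail at s=-.105: lat,z,yaw,slope 4769 [-0.0016  0.1531  0.0025 -0.1213]
[1.14645328 0.68914795 5.22357586]
```

View pics/s3c.png

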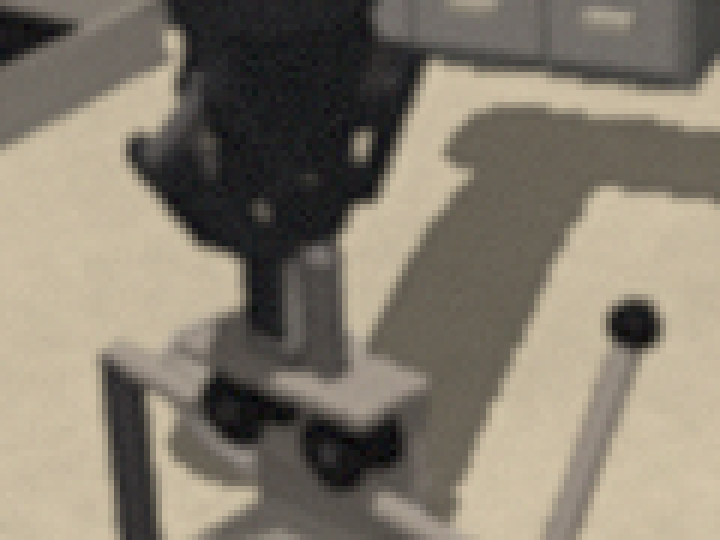

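Contact came at TCP z 0.217, exactly where predicted. mid is 2.7 mm above the axis against 3.2 mm expected, so the uphill roller is on its tread, and the crop shows the rollers on the rail at about (295,215) in the full frame. Letting go.

Run:
```python
from plant import robot
from m import *
robot.grip(1.0)
s=robot.sense();print(s['t'],s['opening'],s['tcp_pos'],s['wrist_force'])
f=robot.grab_frame('scene');crop(f['image'],190,120,220,165,3.6,'pics/s4a.png')
robot.sleep(1.8)
f=robot.grab_frame('scene');np.savez('scene4.npz',**f)
crop(f['image'],190,120,220,165,3.6,'pics/s4b.png');print(robot.sense()['t'])
```

```text
11.2417 1.0019614860582793 [ 0.57318308 -0.10446084  0.21575874] [-0.03121828  0.3239628   0.23394235]
13.1417
```

View pics/s4a.png

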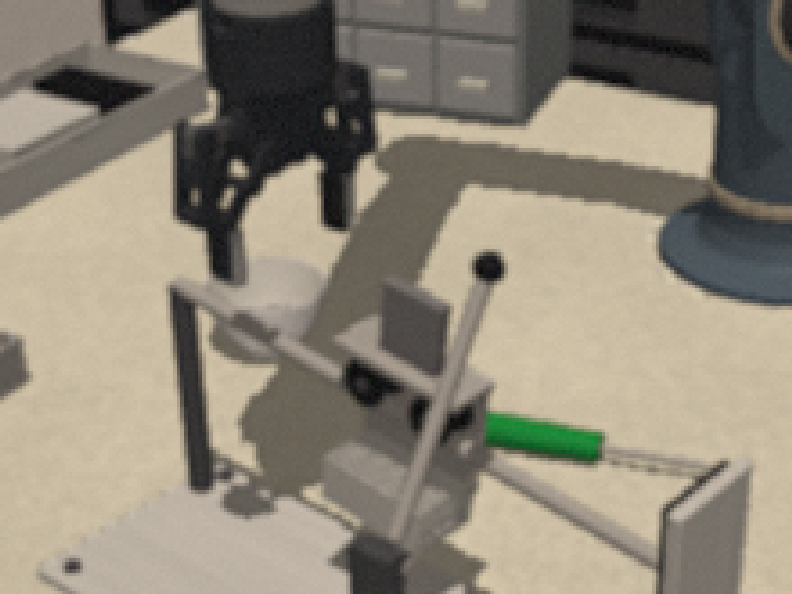

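View pics/s4b.png

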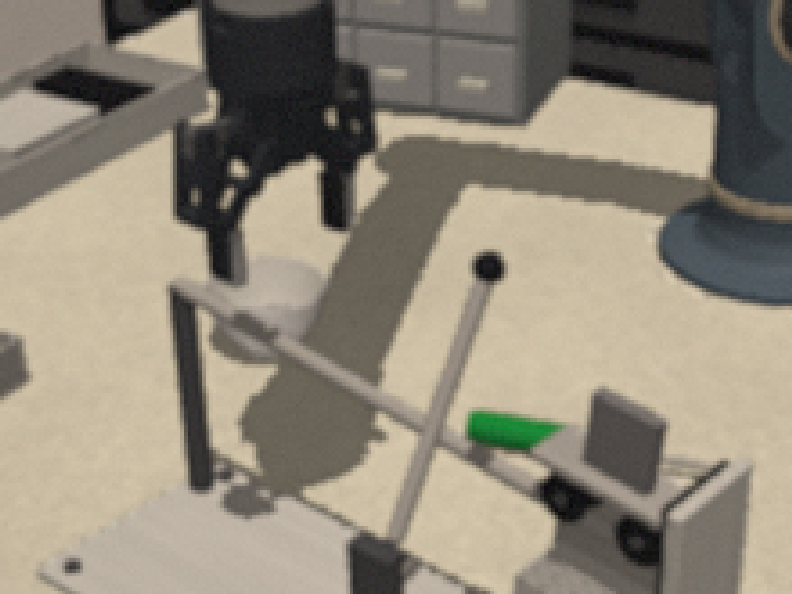

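The first picture shows the hanger rolling clear of the fingers. In the second it is home against the stop, with its rollers at about (345,255) and (365,270) in the full frame. Now I'll measure the keeper bar and the hanger's rest position.

Run:
```python
from plant import robot
from m import *
for nme in ('top0','scene0','scene4'):
    f=dict(np.load(nme+'.npz'));P=cloud(f).reshape(-1,3);P=P[np.isfinite(P[:,0])];s=(P[:,:2]-O)@u;l=(P[:,:2]-O)@n;z=P[:,2]
    m=(abs(s-.083)<.03)&(l>-.125)&(l<-.02)&(z>.17)&(z<.32)
    for a,b in((.17,.2),(.2,.23),(.23,.26),(.272,.3)):
        k=m&(z>a)&(z<b)
        if k.sum()>4:print(nme,'keeper z',a,b,k.sum(),'s',np.percentile(s[k],[5,50,95]).round(4),'l',np.median(l[k]).round(4),'z',np.median(z[k]).round(4))
    if nme=='scene4':
        k=(z>.195)&(z<.225)&(abs(l)<.02)&(s>.1)&(s<.18);print('tab top',k.sum(),np.percentile(s[k],[3,97]),np.percentile(l[k],[5,95]),np.percentile(z[k],[50,98]))
# raise
p=robot.sense()['tcp_pos'];robot.move_straight([p[0],p[1],.30],vel=.2)
robot.grip(0.0)
f=robot.grab_frame('scene');np.savez('scene5.npz',**f)
P=cloud(f).reshape(-1,3);s=(P[:,:2]-O)@u;l=(P[:,:2]-O)@n;z=P[:,2]
k=(z>.195)&(z<.225)&(abs(l)<.02)&(s>.1)&(s<.18);print('tab top now',k.sum(),np.percentile(s[k],[3,97]),np.percentile(z[k],[50,98]))
print(robot.sense()['t'],robot.sense()['opening'],robot.sense()['tcp_pos'])
```

```text
top0 keeper z 0.17 0.2 23 s [0.0783 0.0812 0.086 ] l -0.101 z 0.1845
top0 keeper z 0.2 0.23 25 s [0.0786 0.0816 0.0862] l -0.0839 z 0.2149
top0 keeper z 0.23 0.26 27 s [0.0783 0.0812 0.0863] l -0.0643 z 0.248
top0 keeper z 0.272 0.3 66 s [0.0759 0.0822 0.0892] l -0.0359 z 0.2908
scene0 keeper z 0.17 0.2 98 s [0.0812 0.0863 0.0889] l -0.1006 z 0.1852
scene0 keeper z 0.2 0.23 102 s [0.0798 0.0857 0.0885] l -0.0813 z 0.2159
scene0 keeper z 0.23 0.26 99 s [0.0808 0.0857 0.089 ] l -0.0631 z 0.2452
scene0 keeper z 0.272 0.3 102 s [0.0799 0.0868 0.0917] l -0.0416 z 0.2861
scene4 keeper z 0.17 0.2 100 s [0.0808 0.0856 0.0886] l -0.101 z 0.1856
scene4 keeper z 0.2 0.23 100 s [0.0803 0.0859 0.0887] l -0.0818 z 0.2157
scene4 keeper z 0.23 0.26 100 s [0.0807 0.086  0.0888] l -0.0627 z 0.2449
scene4 keeper z 0.272 0.3 100 s [0.0795 0.0872 0.0915] l -0.0414 z 0.286
tab top 210 [0.12947523 0.17160572] [-0.00506825  0.00462741] [0.20551982 0.21318554]
tab top now 206 [0.12951226 0.17134897] [0.20596473 0.21321503]
14.5333 -0.0012507335386418962 [ 0.57322967 -0.10445139  0.30004517]
```

The hanger is at rest: the tab top reads the same in both frames, and its s range of 0.1295 to 0.171 means mid is about 0.139 minus the tilt offset, as it should be. The keeper bar is at s≈0.083 in both views. Going above it and pressing down.

Run:
```python
from plant import robot
from m import *
a=[np.pi,0,np.radians(-8.75)]
p=robot.sense()['tcp_pos'];robot.move_straight([p[0],p[1],.37],vel=.2)
K=O+.082*u-.062*n
robot.move_straight([*K,.37],vel=.2,attitude=a)
s=robot.sense();print(s['t'],s['tcp_pos'],K)
robot.move_straight([*K,.29],vel=.15)
c=robot.move_straight([*K,.156],vel=.06,contact_N=12)
s=robot.sense();print(c,s['t'],s['tcp_pos'],s['wrist_force'])
f=robot.grab_frame('scene');crop(f['image'],190,120,220,165,3.6,'pics/s6.png')
```

```text
16.1667 [0.66230456 0.0703093  0.36964346] [0.6623612 0.0716124]
True 18.7417 [0.66226775 0.07161348 0.16393909] [-1.92347222 -0.46670647  6.49538085]
```

View pics/s6.png

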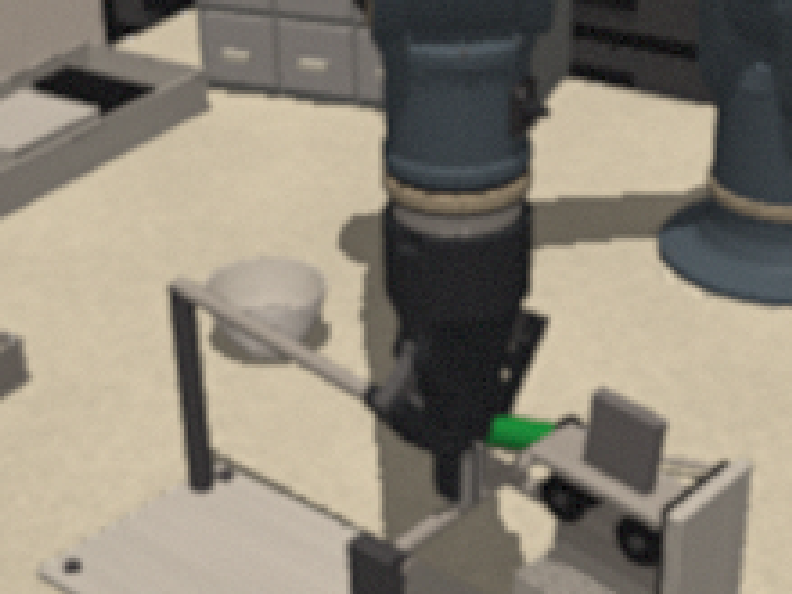

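It stopped at TCP z 0.164, so the fingertips are at 0.153, exactly the stated bar-top height when down. The picture shows the bar level under the fingers. I'll lift off and check the keeper and the hanger.

Run:
```python
from plant import robot
from m import *
p=robot.sense()['tcp_pos'];robot.move_straight([p[0],p[1],.37],vel=.2)
robot.move_straight([.5,-.15,.40],vel=.25)
for nme in('scene','top'):
    f=robot.grab_frame(nme)
    if nme=='scene':crop(f['image'],190,120,220,165,3.6,'pics/s7.png')
    P=cloud(f).reshape(-1,3);s=(P[:,:2]-O)@u;l=(P[:,:2]-O)@n;z=P[:,2]
    for a,b in((-.105,-.085),(-.07,-.05),(-.04,-.02),(.015,.03)):
        k=(abs(s-.083)<.005)&(l>a)&(l<b)&(z>.1)&(z<.3);print(nme,'bar',a,b,k.sum(),np.percentile(z[k],[50,95]).round(4) if k.any() else '')
    k=(z>.195)&(z<.225)&(abs(l)<.02)&(s>.1)&(s<.18);print('tab',np.percentile(s[k],[3,97]).round(4))
s=robot.sense();print(s['t'],s['wrist_force'])
```

```text
scene bar -0.105 -0.085 34 [0.1528 0.1557]
scene bar -0.07 -0.05 37 [0.1529 0.1555]
scene bar -0.04 -0.02 34 [0.1527 0.1545]
scene bar 0.015 0.03 5 [0.1545 0.1545]
tab [0.1292 0.1717]
top bar -0.105 -0.085 36 [0.1522 0.155 ]
top bar -0.07 -0.05 36 [0.152 0.155]
top bar -0.04 -0.02 36 [0.1528 0.1555]
top bar 0.015 0.03 29 [0.1531 0.1563]
tab [0.1273 0.1699]
21.3417 [ 0.46390424 -0.47872502  0.73531635]
```

View pics/s7.png

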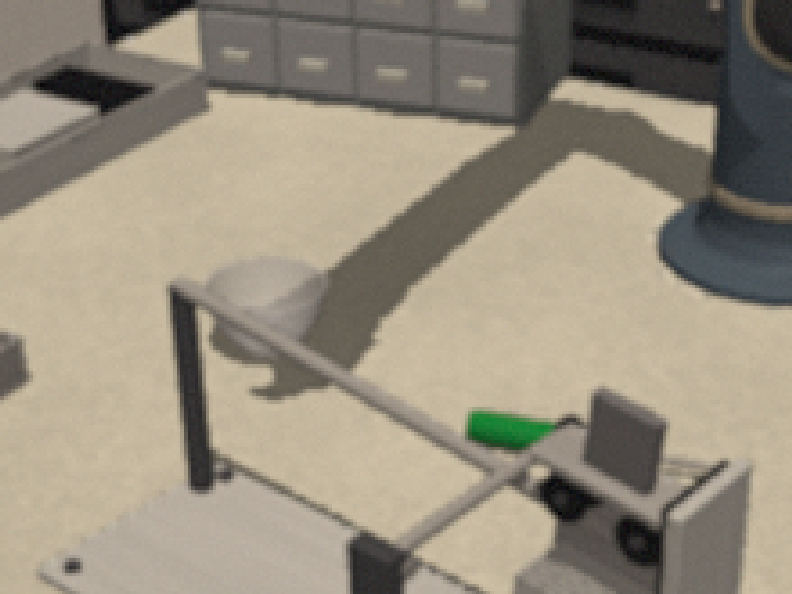

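The bar is level across the rail, at 0.152 to 0.153 m along its whole length. The hanger is unmoved against the stop and the arm is clear. Handing in.

```bash
python3 -c "
from plant import robot
robot.close_job()"
```

```text
the job is handed in; nothing more can be done
```

The hanger is home against the stop with the keeper bar fully down behind it. I handed the job in shortly after 21.3 s on the robot's clock (limit 48 s).

- **Hanging:** I gripped the hanger by its tab and entered the rail sideways. I then lowered it until contact, with carrier_mid 2.7 mm above the rail's axis (3.2 mm expected), and let go about 105 mm up the rail from its middle.
- **Rolling:** it rolled to the stop on its own, and two pictures 1.4 s apart showed it in the same place.
- **Keeper:** I pressed the bar down until it stopped. Both cameras then put its top at 152–153 mm along its whole length, against the 153 mm given for fully down.
- **Final checks:** the hanger was in the same place after the keeper was pressed, and the arm stood well clear of everything. The tub and screwdriver look unmoved in the last picture. I did not measure the bystanders, and the pan and loose heat sink were last in view before the hanger was hung.
- **Disagreements:** the cameras differed by about 2 mm, within calibration. I corrected for that using the wrist view, which showed the hanger and rail together. The wrist force read about 0.7 N with nothing held, which I took as sensor offset.

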